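# Seat a settled glaze jar in the shaker's three-point clamp

## Task

The glaze in the squat olive-green screw-top jar has settled and needs shaking. Stand the jar upright on the black mat of the bench shaker and nudge it gently home, with the clamp arm still open, until it bears on both rubber posts at once; then swing the red-knobbed clamp arm across until it snaps over and its roller holds the jar against the two posts. The jar is glass, so feel for the posts and never bang or force it against them or the roller, and leave the two stain bottles where they stand.

Things in the scene. Friction and masses are not known exactly. Their poses are not given: they have to be found in the camera images.
- olive_jar: Squat round glass jar of olive-green glaze, closed, screw lid (cream on top); keep pushes on it under about 10 N (5 to 8 N seats it); 62 mm high, 0.13 to 0.25 kg. Body 60 mm in diameter up to 47 mm, lid 62 mm in diameter from 47 to 62 mm. Origin: centre of its underside; z along its axis.
- shaker: White bench shaker, 170 x 170 mm, fixed. Stands on the wooden ware shelf (board 225 mm above the table). Origin on the board under the seat. x: the way a jar is pushed home; y: to the dark control panel (knob, red switch); z up. Steel deck x -109 to 61, y -85 to 85 mm; ribbed black mat on it x -93 to 29, y -62 to 62 mm, its top 58 mm above the shelf board.
- seat (a point): On the mat's top at shaker x = y = 0 (58 mm above the shelf board), axes as the shaker's: the home of the jar's axis if the stop bar is at its middle setting. True home is at y = 0, up to 6 mm before or beyond along x, and has to be felt. Set the jar down first about 28 mm before it (shaker x -28, y 0), clear of posts and open arm.
- posts (a point): Fixed mark on the mat at shaker x 19.5, y 0: midway between the two black rubber-sleeved posts at the bar's middle setting. Sleeves turn freely, 18 mm in diameter, 38 mm high over the mat, at y +34 and -34 mm, on a rigid steel stop bar (6 mm high) locked anywhere within 6 mm of this along x; the setting is not reported. A jar at home touches both, 60 deg either side of x, its axis 39 mm from each.
- clamp_hinge (a point): Hinge axis of the clamp arm, at the mat's top level, shaker x -42, y -62 mm; hub 25 mm in diameter, 35 mm high, with a spring strut (42 mm high) behind it, up to 47 mm outward. The flat arm (top 30 mm over the mat) carries a free-running rubber roller (20 mm in diameter, 4 to 25 mm over the mat) 62 mm from the hinge and a red knob 96 mm from it.
- clamp_arm (a joint): Arm angle, rad. 0: fully open (start), lying 1.15 rad anticlockwise of the shaker's y axis; grows clockwise from above; 1.15: along y. A spring drives it open below 0.62 and closed above; the knob takes up to about 4 N, and past 0.62 the arm closes by itself, damped, in about 1 s. On a jar at home it rests at 1.08 to 1.28, its roller pressing about 4 N along x. End stop 1.32.
- clamp_knob (a point): Centre of the red ball knob, 17 mm in diameter, on the arm's free end, 56 mm above the mat's top, on an upright steel pin 11 mm in diameter that starts at the arm (30 mm over the mat). Moves with the arm on a circle of 96 mm about the hinge; push pin and knob along it from behind with closed fingers.
- red_bottle: Squat red stain bottle with a white cap, 49 mm in diameter, 70 mm high, loose; a bystander. Origin: centre of its underside.
- blue_bottle: Squat blue stain bottle with a white cap, 49 mm in diameter, 70 mm high, loose; a bystander. Origin: centre of its underside.

How it is judged (in metres and radians):
On the way:
1. the jar stands upright on the mat and is pressed lightly (over 0.6 N each) on both posts at once for 0.2 s while the clamp arm is still open (below 0.5 rad) (contact force between olive_jar and sleeve_left_c0 above 0.6 N and contact force between olive_jar and sleeve_right_c0 above 0.6 N and value of joint clamp_arm below 0.5 rad and z of olive_jar in the frame of shaker between 0.054 and 0.0615 m and angle between olive_jar's own z axis and vertical below 0.06 rad), for 0.2 s.
At the end, for the whole second after the job is handed in: The jar stands upright (within 0.06 rad) on the mat (underside within 4 mm of its top), at rest, with all three contacts loaded: over 0.4 N on each of the two posts and over 1 N from the clamp arm's roller, the arm snapped over (joint above 1.0 rad) (contact force between olive_jar and sleeve_left_c0 above 0.4 N and contact force between olive_jar and sleeve_right_c0 above 0.4 N and contact force between olive_jar and clamp_arm above 1 N and value of joint clamp_arm above 1 rad and linear speed of olive_jar below 0.01 m/s and z of olive_jar in the frame of shaker between 0.054 and 0.0615 m and angle between olive_jar's own z axis and vertical below 0.06 rad); the robot touches nothing.
It fails at once if the jar is pressed on a post with more than 18 N (contact force between olive_jar and sleeve_left_c0 above 18 N or contact force between olive_jar and sleeve_right_c0 above 18 N).
It fails at once if the jar and the clamp arm meet with more than 18 N (contact force between olive_jar and clamp_arm above 18 N).
It fails at once if the jar is tipped more than 0.5 rad (angle between olive_jar's own z axis and vertical above 0.5 rad).
It fails at once if a stain bottle is moved more than 20 mm (distance of any of red_bottle, blue_bottle from where it was at the start of the episode above 0.02 m).
It also fails if it takes over 70 s, if anything falls off the work surface, if the arm or the gripper's body presses on something with over 40 N, if the wrist force passes 120 N, or if a joint passes its speed limit or range.

## Robot

A 6-joint arm with a two-finger parallel gripper is mounted at the origin on the work surface; the furniture and walls round the work are solid. World frame = base frame: x ahead of the robot, y to its left, z up, the work surface at z = 0. Lengths are in mm, angles in rad, forces in N, time in s.
With the tool pointing down it reaches from about 350 to 875 mm from the base axis. Payload 4.2 kg.
Tool frame: the origin (TCP) lies between the finger pads; the fingertips stand 25 mm ahead of it and the grasp point (between the pads) lies 6 mm ahead of it; z points along the fingers, y is the line along which they close (so a half turn about z gives the same grasp; the last joint's range is limited). The gripper opens to 85 mm and grips with 20 to 120 N. Pads are 22 mm wide; open, the fingers measure 114 mm over their backs; the gripper's body (76 mm by 85 mm) begins 54 mm behind the grasp point. The pads swing forward as they close: fully open they stand 13 mm farther back than shut.
Start: joints at [-0.942, 0.385, 0.008, 0, -1.194, -0.259], TCP at [225.907, -582.722, 256.312] pointing down, gripper open.
Joint ranges: [-3.14, 3.14], [-1.21, 2.06], [-1.07, 1.41], [-3.16, 2.05], [-2.99, -0.16], [-3.1, 3.1]. Speed limits (rad/s): [2.79, 2.79, 3.14, 3.14, 3.14, 3.14].

## Interface

Orientations are given as a unit quaternion [x, y, z, w].
In Python, from bench import arm gives the robot as it stands.
- The arm moves only by the shell command python3 -m pendant 'ROWS'. ROWS is JSON, a list of rows, each a list of 7 numbers: the shift along the tool's x, y, z in m, then the turn, a rotation vector about the tool's x, y, z in degrees, then the finger opening in m, from 0 to 0.0854. In form: [[x, y, z, wx, wy, wz, fingers], ...]. A call has 1 to 12 rows; each row shifts and turns the commanded pose from where the row before left it, along the tool's axes as they then stand; what a row does not reach is not made up. A row lasts 1/10 s, in which the tool goes at most 50 mm and 8.59 degrees, less where a joint would pass 70% of its speed; a pose out of reach is approached as far as the arm can. A call is refused whole if a number of a shift passes 0.05 or a number of a turn 8.59, either way. A call with a gripper value outside its range is refused whole. The fingers move at their own pace and stop on an object; the grip force is fixed at half the most. Time passes only in rows, so rows that do not move let the fingers close. It gives the time, the measured TCP pose, the force, the opening and the grip force at its end, in the units of the state.
- arm.read_state(): the state, without advancing time (a new reading comes with each control period).
- arm.get_image(name): name is "side" or "top"; returns a dict with "image" (384x512x3 uint8, red, green, blue), "fx", "fy", "cx", "cy" (pixels), "xyz" and "rotation" of the camera in the world. Camera axes: x right, y down, z forward; pixel columns grow to the right and rows downward; lengths in mm; the calibration is good to about 2 mm. A picture is of the moment at which its call begins. There is no depth.
- arm.job_done(): hands the job in; it is judged then, once.
The state is a dict: "clock": time; "joints": joint angles; "joint_vel": joint speeds; "joint_efforts": joint torques, N m; "position": TCP position; "ee_rot": TCP orientation; "contact_force": force on the tool from outside, world axes, zero at the start; "wrist_torque": the same for the moment, N m; "gripper_width": finger opening in mm; "grasp_force": force on a finger pad.
Only numpy, scipy, OpenCV 4.12 (cv2) and the standard library are available. Lean on these libraries where they do the work, as an engineer would, in place of code of your own. Each camera call takes 0.05 s, during which the arm holds its last target. There are 200 camera calls.

## Working session

There is one attempt and no reset: what is moved stays moved. The work goes in short steps, Python scripts to look and compute and a shell command to move; the robot and the scene stay as the last step left them, time stands still between calls to the robot, and variables do not carry over. Pictures are saved under pics/ and viewed, at most 11 in all, crops included, and the job is handed in when it is done.

```bash
mkdir -p pics; ls
python3 - <<'E'
from bench import arm
import cv2,numpy as np
s=arm.read_state();print({k:np.round(v,3).tolist() for k,v in s.items()})
for n in("side","top"):
    d=arm.get_image(n);cv2.imwrite(f"pics/{n}0.png",d["image"][:,:,::-1])
    print(n,d["fx"],d["fy"],d["cx"],d["cy"],np.round(d["xyz"],1).tolist(),np.round(d["rotation"],4).tolist())
E
```

```text
pics
{'clock': 0.0, 'joints': [-0.942, 0.386, 0.007, -0.0, -1.194, -0.259], 'joint_vel': [0.001, -0.0, 0.002, -0.0, -0.001, -0.001], 'joint_efforts': [0.0, -39.229, 18.84, 4.186, -0.005, 0.0], 'position': [225.71, -582.248, 255.222], 'ee_rot': [-0.184, 0.983, 0.001, -0.0], 'contact_force': [0.515, -0.073, -0.443], 'wrist_torque': [-0.033, 0.033, -0.003], 'grasp_force': 0.0, 'gripper_width': 85.361}
side 368.8792550272042 368.8792550272042 253.2397040552448 195.60215186181782 [303.8, 612.4, 691.1] [-0.0566, 0.8397, -0.5391, 0.0326]
top 498.08076877678 498.08076877678 254.88701381431832 195.91245457181105 [251.8, -187.6, 1463.0] [0.7134, -0.6968, 0.0586, -0.0454]
```

View pics/side0.png

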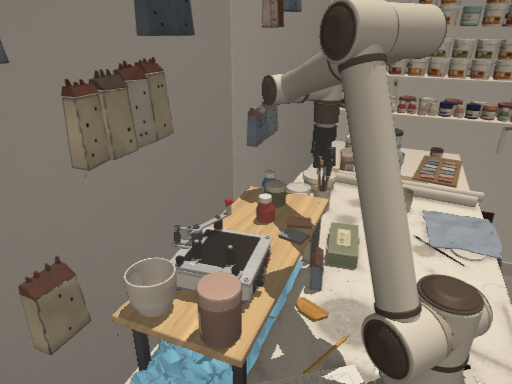

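View pics/top0.png

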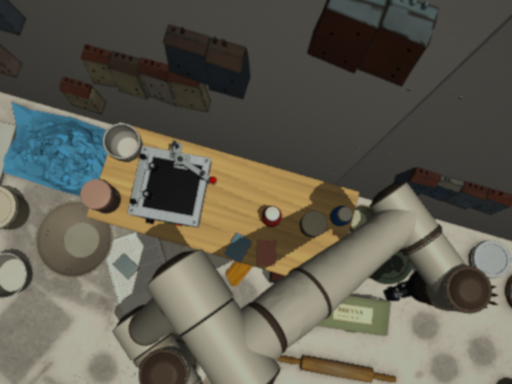

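```bash
cat > h.py <<'E'
from bench import arm
import cv2,numpy as np
from scipy.spatial.transform import Rotation as R
def ray(d,px):
    v=R.from_quat(d["rotation"]).apply([(px[0]-d["cx"])/d["fx"],(px[1]-d["cy"])/d["fy"],1])
    return np.array(d["xyz"],float),v/np.linalg.norm(v)
def onz(d,px,z):
    o,v=ray(d,px); return o+v*(z-o[2])/v[2]
def proj(d,p):
    c=R.from_quat(d["rotation"]).inv().apply(np.array(p,float)-d["xyz"])
    return np.array([d["cx"]+d["fx"]*c[...,0]/c[...,2],d["cy"]+d["fy"]*c[...,1]/c[...,2]]).T
def meet(d1,p1,d2,p2):
    a,u=ray(d1,p1);b,v=ray(d2,p2)
    A=np.stack([u,-v],1);t=np.linalg.lstsq(A,b-a,rcond=None)[0]
    P,Q=a+u*t[0],b+v*t[1];return (P+Q)/2,np.linalg.norm(P-Q)
def blobs(d,f,box,n=3):
    x0,y0,x1,y1=box;hsv=cv2.cvtColor(d["image"],cv2.COLOR_RGB2HSV)[y0:y1,x0:x1].astype(int)
    m=f(hsv[...,0],hsv[...,1],hsv[...,2]).astype(np.uint8)
    k,_,st,c=cv2.connectedComponentsWithStats(m)
    o=sorted(range(1,k),key=lambda i:-st[i,4])[:n]
    return [(np.round(c[i]+[x0,y0],2).tolist(),(st[i,:5]+[x0,y0,0,0,0]).tolist()) for i in o]
E
python3 - <<'E'
from h import *
s=arm.get_image("side");t=arm.get_image("top")
cv2.imwrite("pics/c1.png",cv2.resize(s["image"][165:305,165:325,::-1],None,fx=4.2,fy=4.2,interpolation=cv2.INTER_CUBIC))
cv2.imwrite("pics/c2.png",cv2.resize(t["image"][125:255,115:375,::-1],None,fx=3,fy=3,interpolation=cv2.INTER_CUBIC))
red=lambda h,S,V:((h<8)|(h>172))&(S>150)&(V>80)
for n,d,b in(("s",s,(160,160,330,310)),("t",t,(120,120,370,260))):
    print(n,"red",blobs(d,red,b)); print("blue",blobs(d,lambda h,S,V:(h>100)&(h<125)&(S>80)&(V>30),b))
    print("olive",blobs(d,lambda h,S,V:(h>20)&(h<45)&(S>40)&(V<150),b))
    print("black",blobs(d,lambda h,S,V:(V<50),b));
E
```

```text
s red [([269.62, 208.25], [265, 204, 9, 8, 40]), ([228.0, 201.06], [225, 198, 7, 7, 35]), ([267.33, 259.67], [267, 257, 2, 7, 9])]
blue [([267.74, 179.68], [264, 179, 11, 4, 19]), ([263.0, 184.0], [263, 184, 1, 1, 1])]
olive [([276.55, 197.75], [265, 191, 20, 16, 121]), ([328.12, 251.42], [326, 233, 4, 31, 73]), ([263.0, 268.33], [262, 267, 4, 3, 6])]
black [([196.7, 250.74], [191, 243, 11, 16, 122]), ([210.19, 232.97], [204, 231, 14, 5, 36]), ([179.18, 260.53], [176, 257, 8, 9, 34])]
t red [([275.1, 221.33], [269, 216, 12, 9, 39]), ([212.44, 179.68], [210, 177, 6, 7, 34]), ([176.0, 224.0], [175, 224, 3, 1, 3])]
blue [([336.43, 217.38], [331, 207, 17, 18, 127])]
olive [([352.79, 229.08], [319, 204, 51, 55, 584]), ([313.02, 223.41], [300, 211, 27, 26, 532]), ([195.03, 253.8], [181, 247, 27, 13, 95])]
black [([171.08, 187.49], [144, 158, 58, 57, 2209]), ([336.75, 217.09], [330, 206, 20, 20, 183]), ([180.98, 255.28], [171, 251, 22, 9, 82])]
```

View pics/c1.png

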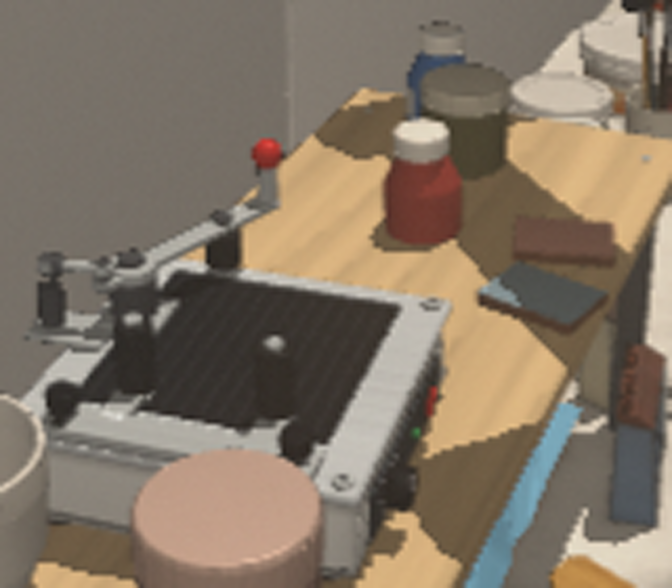

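View pics/c2.png

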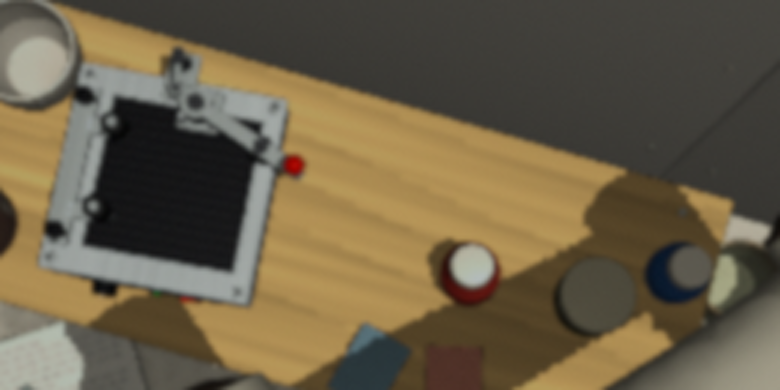

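Run:
```python
from h import *
s=arm.get_image("side");t=arm.get_image("top")
S=lambda x,y:(165+x/4.2-.4,165+y/4.2-.4)
T=lambda x,y:(115+x/3-.33,125+y/3-.33)
def m(n,a,b): 
    p,e=meet(s,a,t,b);print(n,p.round(1),round(e,1));return p
m("knob",(228,201.06),(212.44,179.68))
jl=m("jarlid",S(466,85),T(597,291))
m("redcap",S(422,128),T(471,265)); m("bluecap",S(442,32),T(690,267))
m("matBR",S(400,308),T(235,271)); m("deckBRcorner",S(446,305),T(248,305))
m("postL",S(272,343),T(95,207)); m("postR",S(133,320),T(112,122))
c=np.array([onz(t,T(*p),283)[:2] for p in((113,97),(263,122),(235,271),(82,243))])
print("mat corners TL TR BR BL",c.round(1).tolist())
x=(c[0]-c[1])+(c[3]-c[2]);y=(c[3]-c[0])+(c[2]-c[1])
print(np.linalg.norm(x)/2,np.linalg.norm(y)/2,np.degrees(np.arctan2(x[1],x[0])),np.degrees(np.arctan2(y[1],y[0])))
# crisp mat via mask minAreaRect in top at z 283
hsv=cv2.cvtColor(t["image"],cv2.COLOR_RGB2HSV)
M=np.zeros((384,512),np.uint8);M[150:222,138:205]=(hsv[150:222,138:205,2]<60)
cn=max(cv2.findContours(M,0,2)[0],key=cv2.contourArea)
pts=np.array([onz(t,p,283)[:2] for p in cv2.convexHull(cn)[:,0]],np.float32)
print(cv2.minAreaRect(pts),cv2.boxPoints(cv2.minAreaRect(pts)).round(1).tolist())
th=np.arctan2(x[1],x[0]);th2=np.arctan2(y[1],y[0])-np.pi/2
ex=np.array([np.cos(th),np.sin(th)]);ey=np.array([-ex[1],ex[0]])
print("seat from center",(c.mean(0)+32*ex).round(1),np.degrees(th),np.degrees(th2))
for z in(287,):print("jar by top z",onz(t,T(597,291),z).round(1))
```

```text
knob [ 453.  -109.   340.9] 1.1
jarlid [ 366.2 -348.9  284.8] 4.6
redcap [ 384.5 -247.9  297.2] 1.7
bluecap [ 387.6 -421.2  294.1] 1.5
matBR [376.7 -61.6 281.4] 2.2
deckBRcorner [352.2 -72.6 278.4] 1.7
postL [420.4  43.4 322.5] 0.4
postR [486.5  33.7 322.8] 1.1
mat corners TL TR BR BL [[515.8, 41.8], [498.5, -79.3], [377.6, -61.7], [397.0, 60.1]]
122.86695678400334 121.21561857302619 81.41487713676833 171.48315627959985
((446.52972412109375, -9.134201049804688), (130.17835998535156, 120.40974426269531), 79.98270416259766) [[375.8999938964844, -62.79999923706055], [494.5, -83.69999694824219], [517.0999755859375, 44.5], [398.6000061035156, 65.4000015258789]]
seat from center [452.   21.9] 81.41487713676833 81.48315627959984
jar by top z [ 368.2 -348.6  287. ]
```

The views agree: the shaker's x axis lies at about 81.5° and the seat at about (452, 22). The jar is at about (367, -349), standing at z 225 to 287. In the top view it is at (314,222), with the red bottle at (272,213), the blue at (345,214) and the knob at (212,180). First I raise the tool and turn it so the fingers straddle the jar across the line of bottles.

```bash
cat > go.py <<'E'
import sys
from h import *
# usage: go.py x y z yaw(closing-axis deg) : displacement in the tool axes
s=arm.read_state();r=R.from_quat(s["ee_rot"]);p=np.array(s["position"])
a=[float(v) for v in sys.argv[1:5]]
print("clock",round(s["clock"],1),"pos",p.round(1),"w",round(s["gripper_width"],1),"F",np.round(s["contact_force"],2))
d=r.inv().apply(np.array(a[:3])-p);y=r.apply([0,1,0])
print("tool shift mm",d.round(1),"yaw now",round(np.degrees(np.arctan2(y[1],y[0])),1),"tool z",r.apply([0,0,1]).round(3),"J",np.round(s["joints"],2))
E
python3 -m pendant '[[0,0,-0.02,0,0,-8.58,0.085],[0,0,-0.02,0,0,-8.58,0.085],[0,0,-0.02,0,0,-8.58,0.085],[0,0,-0.02,0,0,-8.58,0.085],[0,0,-0.02,0,0,-8.58,0.085],[0,0,-0.02,0,0,-8.58,0.085],[0,0,-0.02,0,0,-8.58,0.085],[0,0,0,0,0,0,0.085],[0,0,0,0,0,0,0.085]]'; python3 go.py 367.5 -348.7 385 171.5
```

```text
clock: 1.2
position: [226.0, -582.5, 395.9]
ee_rot: [-0.65, 0.76, -0.0, 0.0]
contact_force: [0.6, 0.1, 0.7]
gripper_width: 85.1
grasp_force: 0.0
clock 1.2 pos [ 226.  -582.5  395.9] w 85.1 F [0.6  0.07 0.72]
tool shift mm [-252.9 -103.7   11.1] yaw now 171.1 tool z [ 0.001  0.    -1.   ] J [-0.94  0.33  0.27 -0.   -1.51  0.79]
```

```bash
python3 -m pendant '[[-0.0316,-0.013,0.0014,0,0,0,0.085],[-0.0316,-0.013,0.0014,0,0,0,0.085],[-0.0316,-0.013,0.0014,0,0,0,0.085],[-0.0316,-0.013,0.0014,0,0,0,0.085],[-0.0316,-0.013,0.0014,0,0,0,0.085],[-0.0316,-0.013,0.0014,0,0,0,0.085],[-0.0316,-0.013,0.0014,0,0,0,0.085],[-0.0316,-0.013,0.0014,0,0,0,0.085],[0,0,0,0,0,0,0.085],[0,0,0,0,0,0,0.085]]'; python3 go.py 367.5 -348.7 281 171.5
python3 - <<'E'
from h import *
s=arm.get_image("side");t=arm.get_image("top")
a=cv2.resize(s["image"][130:250,200:350,::-1],None,fx=2.6,fy=2.6,interpolation=cv2.INTER_CUBIC)
b=cv2.resize(t["image"][160:280,240:390,::-1],None,fx=2.6,fy=2.6,interpolation=cv2.INTER_CUBIC)
cv2.imwrite("pics/g1.png",np.hstack([a,b]))
E
```

```text
clock: 2.2
position: [367.1, -347.9, 384.0]
ee_rot: [-0.651, 0.759, 0.001, -0.0]
contact_force: [0.5, -0.6, 0.2]
gripper_width: 84.7
grasp_force: 0.0
clock 2.2 pos [ 367.1 -347.9  384. ] w 84.7 F [ 0.47 -0.63  0.22]
tool shift mm [  0.8  -0.7 103. ] yaw now 171.3 tool z [-0.002  0.001 -1.   ] J [-0.44  0.11 -0.04 -0.   -1.42  0.28]
```

View pics/g1.png

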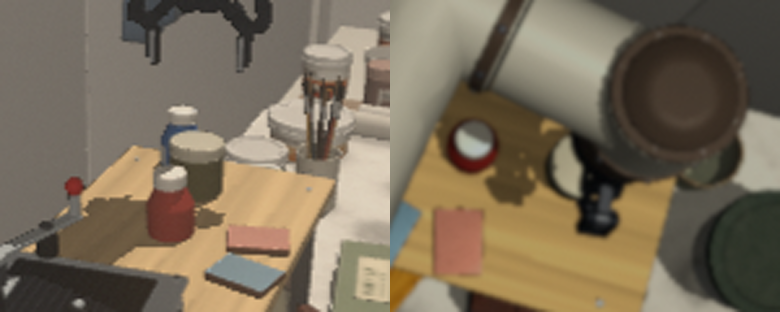

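The side view shows the fingers at columns 152 and 245, centred over the jar at 197. Next: descend and grip.

```bash
python3 -m pendant '[[0.0008,-0.0007,0.02,0,0,0,0.085],[0,0,0.025,0,0,0,0.085],[0,0,0.025,0,0,0,0.085],[0,0,0.018,0,0,0,0.085],[0,0,0.012,0,0,0,0.085],[0,0,0.003,0,0,0,0.085],[0,0,0,0,0,0,0.085]]';python3 -m pendant '[[0,0,0,0,0,0,0.055],[0,0,0,0,0,0,0.055],[0,0,0,0,0,0,0.055],[0,0,0,0,0,0,0.055],[0,0,0,0,0,0,0.055],[0,0,0,0,0,0,0.055]]'
```

```text
clock: 3.0
position: [367.6, -350.1, 282.1]
ee_rot: [-0.651, 0.759, 0.0, -0.0]
contact_force: [-0.9, -0.7, 0.6]
gripper_width: 85.1
grasp_force: 0.0
clock: 3.6
position: [368.3, -350.1, 283.7]
ee_rot: [-0.651, 0.759, -0.002, 0.0]
contact_force: [-0.1, 0.3, 5.4]
gripper_width: 60.1
grasp_force: 65.2
```

```bash
python3 -m pendant '[[0,0,-0.005,0,0,0,0.055],[0,0,-0.012,0,0,0,0.055],[0,0,-0.02,0,0,0,0.055],[0,0,-0.022,0,0,0,0.055],[0,0,-0.022,0,0,0,0.055],[0,0,-0.022,0,0,0,0.055],[0,0,-0.022,0,0,0,0.055],[0,0,-0.015,0,0,0,0.055],[0,0,-0.008,0,0,0,0.055],[0,0,0,0,0,0,0.055]]'; python3 go.py 448.4 -5.7 430 81.5
```

```text
clock: 4.6
position: [367.9, -349.6, 431.1]
ee_rot: [-0.651, 0.759, -0.001, 0.0]
contact_force: [-1.0, -0.1, -2.1]
gripper_width: 60.4
grasp_force: 64.9
clock 4.6 pos [ 367.9 -349.6  431.1] w 60.4 F [-1.02 -0.13 -2.14]
tool shift mm [-352.2  -27.2    1. ] yaw now 171.2 tool z [ 0.002 -0.001 -1.   ] J [-0.44  0.11  0.06 -0.   -1.53  0.29]
```

```bash
python3 -m pendant '[[-0.012,-0.001,0,0,0,0,0.055],[-0.027,-0.002,0,0,0,0,0.055],[-0.033,-0.0025,0,0,0,0,0.055],[-0.034,-0.003,0,0,0,0,0.055],[-0.034,-0.003,0,0,0,0,0.055],[-0.034,-0.003,0,0,0,0,0.055],[-0.034,-0.003,0,0,0,0,0.055],[-0.034,-0.003,0,0,0,0,0.055],[-0.034,-0.0025,0,0,0,0,0.055],[-0.034,-0.0022,0,0,0,0,0.055],[-0.027,-0.002,0,0,0,0,0.055],[-0.015,-0.001,0,0,0,0,0.055]]'; python3 -m pendant '[[0,0,0,0,0,7,0.055],[0,0,0,0,0,8.3,0.055],[0,0,0,0,0,8.3,0.055],[0,0,0,0,0,8.3,0.055],[0,0,0,0,0,8.3,0.055],[0,0,0,0,0,8.3,0.055],[0,0,0,0,0,8.3,0.055],[0,0,0,0,0,8.3,0.055],[0,0,0,0,0,8.3,0.055],[0,0,0,0,0,8.3,0.055],[0,0,0,0,0,8,0.055],[0,0,0,0,0,0,0.055]]'; python3 go.py 448.4 -5.7 342 81.5
```

```text
clock: 5.8
position: [448.7, -3.6, 428.8]
ee_rot: [-0.652, 0.758, 0.001, -0.001]
contact_force: [0.9, -0.9, -0.8]
gripper_width: 60.3
grasp_force: 64.9
clock: 7.0
position: [448.5, -5.6, 429.0]
ee_rot: [0.073, 0.997, -0.0, -0.001]
contact_force: [0.4, -0.4, -1.9]
gripper_width: 60.1
grasp_force: 64.9
clock 7.0 pos [448.5  -5.6 429. ] w 60.1 F [ 0.38 -0.41 -1.86]
tool shift mm [-0.1 -0.1 87. ] yaw now 81.6 tool z [-0.002 -0.    -1.   ] J [ 0.35 -0.   -0.06 -0.   -1.52 -2.07]
```

```bash
python3 -m pendant '[[0,0,0.01,0,0,0,0.055],[0,0,0.018,0,0,0,0.055],[0,0,0.018,0,0,0,0.055],[0,0,0.014,0,0,0,0.055],[0,0,0.01,0,0,0,0.055],[0,0,0.007,0,0,0,0.055],[0,0,0,0,0,0,0.055]]'
python3 - <<'E'
from h import *
s=arm.get_image("side");t=arm.get_image("top")
a=cv2.resize(s["image"][160:280,170:290,::-1],None,fx=4,fy=4,interpolation=cv2.INTER_CUBIC)
b=cv2.resize(t["image"][140:230,130:220,::-1],None,fx=3.5,fy=3.5,interpolation=cv2.INTER_CUBIC)
b=cv2.copyMakeBorder(b,0,480-b.shape[0],0,0,0);cv2.imwrite("pics/g2.png",np.hstack([a,b]))
p=np.array(arm.read_state()["position"]);print(p)
print("pred side: base, lid top", [((proj(s,q)-[170,160])*4).round(0) for q in(p-[0,0,58.7],p+[0,0,3.3])])
E
```

```text
clock: 7.7
position: [448.7, -6.0, 352.0]
ee_rot: [0.073, 0.997, -0.0, -0.001]
contact_force: [-0.7, 0.0, -0.8]
gripper_width: 60.1
grasp_force: 64.9
[449.40881201  -5.94433092 353.48397677]
pred side: base, lid top [array([201., 335.]), array([197., 226.])]
```

View pics/g2.png

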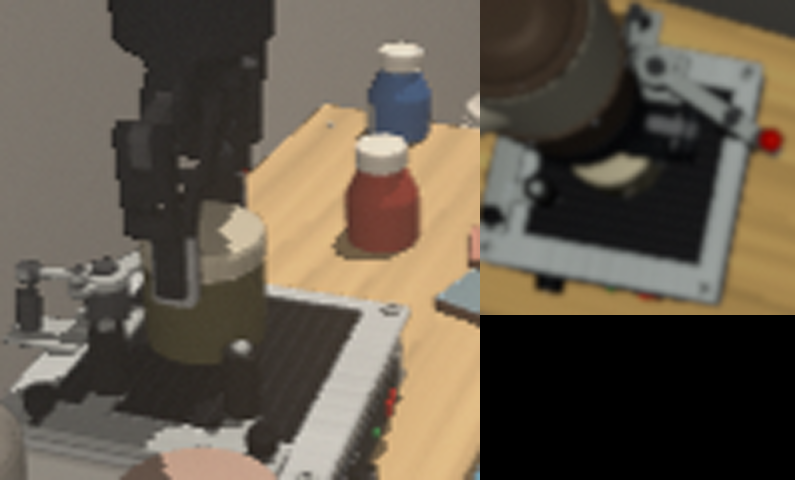

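The jar hangs clear over the mat. In the side crop its axis is at column 205 against a predicted 199, so it sits about 3 mm towards shaker +y of the tool. I'll correct that while lowering to feel for the mat.

```bash
python3 -m pendant '[[-0.0025,0,0.003,0,0,0,0.055],[0,0,0.003,0,0,0,0.055],[0,0,0.002,0,0,0,0.055],[0,0,0.001,0,0,0,0.055],[0,0,0,0,0,0,0.055]]'; python3 -m pendant '[[0,0,0.001,0,0,0,0.055],[0,0,0,0,0,0,0.055]]'; python3 -m pendant '[[0,0,0.001,0,0,0,0.055],[0,0,0,0,0,0,0.055]]'
```

```text
clock: 8.3
position: [451.6, -6.4, 344.0]
ee_rot: [0.074, 0.997, -0.0, -0.0]
contact_force: [-0.3, -0.0, -1.2]
gripper_width: 60.1
grasp_force: 64.9
clock: 8.5
position: [451.6, -6.3, 343.1]
ee_rot: [0.074, 0.997, 0.0, -0.0]
contact_force: [-0.9, -0.4, -1.1]
gripper_width: 60.6
grasp_force: 64.9
clock: 8.7
position: [451.6, -6.4, 342.0]
ee_rot: [0.074, 0.997, -0.0, -0.0]
contact_force: [0.3, 0.2, -0.9]
gripper_width: 60.2
grasp_force: 64.9
```

```bash
python3 -m pendant '[[0,0,0.001,0,0,0,0.055],[0,0,0,0,0,0,0.055]]'; python3 -m pendant '[[0,0,0.001,0,0,0,0.055],[0,0,0,0,0,0,0.055]]'; python3 -m pendant '[[0,0,0.0007,0,0,0,0.055],[0,0,0,0,0,0,0.055]]'
```

```text
clock: 8.9
position: [451.8, -6.3, 341.7]
ee_rot: [0.074, 0.997, 0.0, 0.0]
contact_force: [-1.4, -0.2, 2.3]
gripper_width: 60.3
grasp_force: 65.4
clock: 9.1
position: [451.8, -6.4, 341.7]
ee_rot: [0.074, 0.997, 0.0, 0.001]
contact_force: [-3.1, 0.6, 5.4]
gripper_width: 60.3
grasp_force: 65.6
clock: 9.3
position: [451.8, -6.4, 341.7]
ee_rot: [0.073, 0.997, 0.0, 0.001]
contact_force: [-3.9, 2.3, 8.1]
gripper_width: 60.0
grasp_force: 65.7
```

```bash
python3 -m pendant '[[0,0,-0.0022,0,0,0,0.055],[0,0,0,0,0,0,0.066],[0,0,0,0,0,0,0.072],[0,0,0,0,0,0,0.076],[0,0,0,0,0,0,0.076],[0,0,0,0,0,0,0.076]]'; python3 -m pendant '[[0,0,-0.006,0,0,0,0.076],[0,0,-0.014,0,0,0,0.076],[0,0,-0.02,0,0,0,0.076],[0,0,-0.02,0,0,0,0.076],[0,0,-0.02,0,0,0,0.076],[0,0,-0.015,0,0,0,0],[0,0,-0.005,0,0,0,0],[0,0,0,0,0,0,0]]'
python3 - <<'E'
from h import *
s=arm.get_image("side");t=arm.get_image("top")
a=cv2.resize(s["image"][160:280,170:290,::-1],None,fx=4,fy=4,interpolation=cv2.INTER_CUBIC)
b=cv2.resize(t["image"][140:230,130:220,::-1],None,fx=3.5,fy=3.5,interpolation=cv2.INTER_CUBIC)
b=cv2.copyMakeBorder(b,0,480-b.shape[0],0,0,0);cv2.imwrite("pics/g3.png",np.hstack([a,b]))
E
python3 go.py 437.6 -78 352 81.5
```

```text
clock: 9.9
position: [451.7, -6.4, 341.5]
ee_rot: [0.074, 0.997, -0.0, -0.0]
contact_force: [-0.5, -0.7, -0.3]
gripper_width: 76.1
grasp_force: 0.0
clock: 10.7
position: [451.8, -6.3, 442.2]
ee_rot: [0.074, 0.997, 0.0, 0.001]
contact_force: [-0.3, -0.1, -0.5]
gripper_width: 32.9
grasp_force: 0.0
clock 10.8 pos [451.4  -6.3 440.8] w 17.9 F [-0.09  0.46 -1.26]
tool shift mm [  2.9 -72.9  88.8] yaw now 81.5 tool z [-0.001  0.    -1.   ] J [ 0.35  0.   -0.03 -0.   -1.54 -2.07]
```

View pics/g3.png

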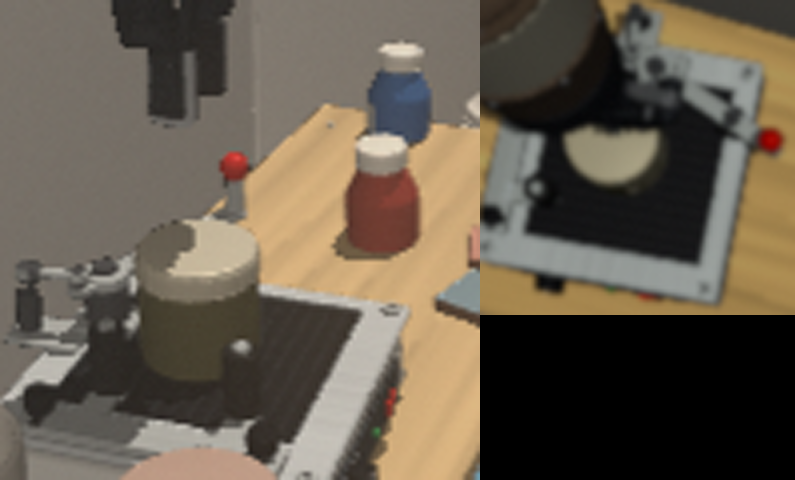

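Run:
```python
from h import *
s=arm.get_image("side");t=arm.get_image("top")
ex=np.array([.148,.989]);ey=np.array([-.989,.148]);seat=np.array([452.5,22])
P,e=meet(s,(170+199/4-.4,160+248/4-.4),t,(130+134.5/3.5-.35,140+137/3.5-.35))
q=onz(t,(130+134.5/3.5-.35,140+137/3.5-.35),345)
for p in(P,q):print(p.round(1),"shaker",((p[:2]-seat)@ex).round(1),((p[:2]-seat)@ey).round(1))
# targets: pusher TCP behind the jar
for sx,sy in((-90,0),(-28,0),(-130,-23),(-130,-55)):
    print(sx,sy,(seat+sx*ex+sy*ey).round(1))
```

```text
[451.3  -8.5 344. ] shaker -30.4 -3.3
[452.3  -8.5 345. ] shaker -30.2 -4.3
-90 0 [439.2 -67. ]
-28 0 [448.4  -5.7]
-130 -23 [ 456. -110.]
-130 -55 [ 487.7 -114.7]
```

Jar is upright on the mat at about shaker (-29, -3.5). Next I bring the closed fingers in behind it, tilted 8° so the tips touch the body below the lid.

```bash
python3 -m pendant '[[0.001,-0.012,0,0,0,0,0],[0.002,-0.02,0,0,0,0,0],[0.001,-0.02,0,0,0,0,0],[0.001,-0.012,0,-4,0,0,0],[0,0,0,-4,0,0,0],[0,0,0,0,0,0,0]]'; python3 -m pendant '[[0,-0.003,0.015,0,0,0,0],[0,-0.004,0.025,0,0,0,0],[0,-0.004,0.025,0,0,0,0],[0,-0.002,0.02,0,0,0,0],[0,-0.0015,0.012,0,0,0,0],[0,-0.001,0.006,0,0,0,0],[0,0,0,0,0,0,0]]';python3 go.py 436.9 -68.7 334 81.5
python3 - <<'E'
from h import *
s=arm.get_image("side");t=arm.get_image("top")
a=cv2.resize(s["image"][160:280,170:290,::-1],None,fx=4,fy=4,interpolation=cv2.INTER_CUBIC)
b=cv2.resize(t["image"][140:230,130:220,::-1],None,fx=3.5,fy=3.5,interpolation=cv2.INTER_CUBIC)
b=cv2.copyMakeBorder(b,0,480-b.shape[0],0,0,0);cv2.imwrite("pics/g4.png",np.hstack([a,b]))
E
```

```text
clock: 11.5
position: [436.9, -70.6, 441.8]
ee_rot: [0.075, 0.995, 0.07, 0.005]
contact_force: [-0.2, 0.5, 0.2]
gripper_width: 0.3
grasp_force: 0.0
clock: 12.2
position: [437.0, -70.0, 337.1]
ee_rot: [0.073, 0.995, 0.069, 0.005]
contact_force: [0.1, 0.2, 0.8]
gripper_width: -0.6
grasp_force: 0.0
clock 12.2 pos [437.  -70.  337.1] w -0.6 F [0.11 0.18 0.81]
tool shift mm [0.3 0.8 3.3] yaw now 81.6 tool z [ 0.019  0.137 -0.99 ] J [ 0.12  0.02 -0.21 -0.14 -1.31 -1.8 ]
```

View pics/g4.png

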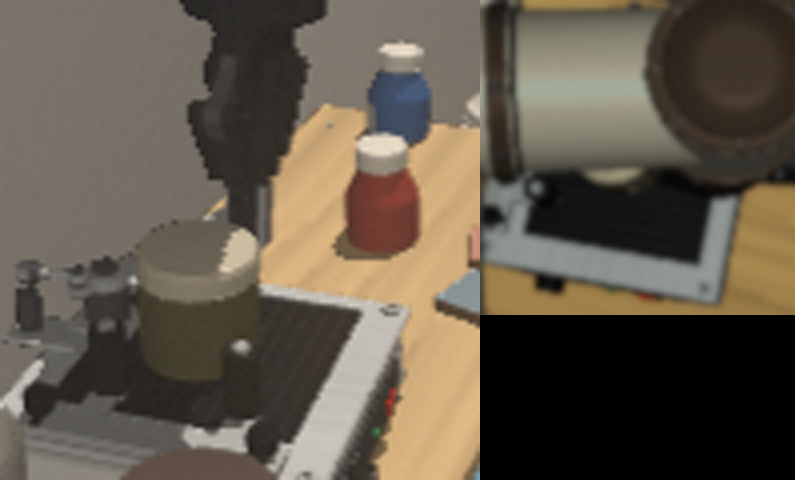

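```bash
python3 -m pendant '[[0,0.002,0.0033,0,0,0,0],[0,0.003,0.0004,0,0,0,0],[0,0.003,0.0004,0,0,0,0],[0,0.002,0.0003,0,0,0,0],[0,0,0,0,0,0,0]]'; for i in 1; do :; done; python3 -m pendant '[[0,0.002,0.0003,0,0,0,0],[0,0.002,0.0003,0,0,0,0],[0,0.002,0.0003,0,0,0,0]]'; python3 -m pendant '[[0,0.002,0.0003,0,0,0,0],[0,0.002,0.0003,0,0,0,0]]'; python3 -m pendant '[[0,0.002,0.0003,0,0,0,0],[0,0.002,0.0003,0,0,0,0]]'
```

```text
clock: 12.8
position: [438.8, -59.2, 334.6]
ee_rot: [0.073, 0.995, 0.07, 0.005]
contact_force: [0.0, 0.7, 0.2]
gripper_width: -0.0
grasp_force: 0.0
clock: 13.1
position: [439.6, -53.4, 334.4]
ee_rot: [0.074, 0.995, 0.07, 0.005]
contact_force: [-0.7, 0.3, -0.2]
gripper_width: 0.7
grasp_force: 0.0
clock: 13.3
position: [440.2, -49.4, 334.4]
ee_rot: [0.074, 0.995, 0.069, 0.005]
contact_force: [0.1, -0.4, 0.6]
gripper_width: 0.1
grasp_force: 0.3
clock: 13.5
position: [440.8, -45.4, 334.4]
ee_rot: [0.074, 0.995, 0.069, 0.005]
contact_force: [0.2, -1.3, 0.3]
gripper_width: 0.3
grasp_force: 0.3
```

```bash
for q in 1; do python3 -m pendant '[[0,0.002,0.0003,0,0,0,0],[0,0.002,0.0003,0,0,0,0],[0,0.002,0.0003,0,0,0,0]]'; python3 -m pendant '[[0,0.002,0.0003,0,0,0,0],[0,0.002,0.0003,0,0,0,0]]'; python3 -m pendant '[[0,0.001,0.0001,0,0,0,0],[0,0.001,0.0001,0,0,0,0]]'; python3 -m pendant '[[0,0.001,0.0001,0,0,0,0],[0,0.001,0.0002,0,0,0,0]]'; done | grep -E "position|contact"
```

```text
position: [441.7, -39.4, 334.4]
contact_force: [-0.4, -1.3, 0.7]
position: [442.3, -35.4, 334.4]
contact_force: [-0.4, -0.4, 0.9]
position: [442.6, -33.4, 334.4]
contact_force: [0.0, -0.9, -1.0]
position: [442.8, -31.5, 334.4]
contact_force: [-0.0, -0.7, 0.5]
```

```bash
(python3 -m pendant '[[0,0.001,0.0001,0,0,0,0],[0,0.001,0.0002,0,0,0,0]]'; python3 -m pendant '[[0,0.001,0.0001,0,0,0,0],[0,0.001,0.0002,0,0,0,0]]'; python3 -m pendant '[[0,0.001,0.0001,0,0,0,0],[0,0,0,0,0,0,0]]';python3 -m pendant '[[0,0.001,0.0001,0,0,0,0],[0,0,0,0,0,0,0]]' )| grep -E "position|contact"
```

```text
position: [442.9, -29.7, 334.3]
contact_force: [-1.7, -1.0, 1.1]
position: [443.3, -27.6, 334.3]
contact_force: [-0.8, -2.8, 0.4]
position: [443.6, -26.3, 334.3]
contact_force: [0.4, -0.5, 0.2]
position: [443.8, -25.3, 334.3]
contact_force: [0.1, -0.2, -1.4]
```

```bash
(python3 -m pendant '[[0,0.001,0.0001,0,0,0,0],[0,0,0,0,0,0,0]]';python3 -m pendant '[[0,0.001,0.0001,0,0,0,0],[0,0,0,0,0,0,0]]';python3 -m pendant '[[0,0.001,0.0001,0,0,0,0],[0,0,0,0,0,0,0]]' )| grep -E "position|contact"
```

```text
position: [443.9, -24.4, 334.3]
contact_force: [-0.8, -0.1, -0.3]
position: [444.0, -23.8, 334.4]
contact_force: [-1.2, -2.2, -0.6]
position: [444.0, -23.4, 334.8]
contact_force: [-1.8, -5.1, 1.8]
```

```bash
(python3 -m pendant '[[0,0.0006,0.0001,0,0,0,0],[0,0,0,0,0,0,0]]';python3 -m pendant '[[0,0,0,0,0,0,0],[0,0,0,0,0,0,0]]';python3 -m pendant '[[0,0,0,0,0,0,0],[0,0,0,0,0,0,0]]' )| grep -E "position|contact"
python3 - <<'E'
from h import *
s=arm.get_image("side");t=arm.get_image("top")
cv2.imwrite("pics/g5.png",cv2.resize(s["image"][190:290,180:280,::-1],None,fx=5.5,fy=5.5,interpolation=cv2.INTER_CUBIC))
E
```

```text
position: [444.0, -23.2, 334.9]
contact_force: [-0.5, -6.4, 2.1]
position: [444.0, -23.2, 334.9]
contact_force: [-0.6, -6.2, 1.4]
position: [444.0, -23.2, 334.9]
contact_force: [-0.8, -6.5, 1.7]
```

View pics/g5.png

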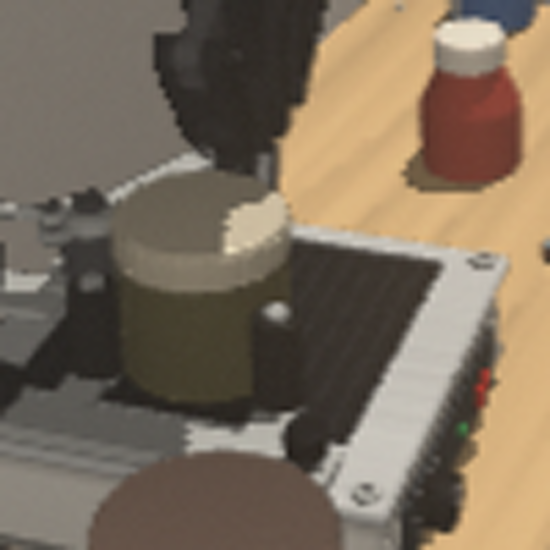

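Run:
```python
from h import *
s=arm.get_image("side")
f=lambda x,y,z:onz(s,(180+x/5.5-.4,190+y/5.5-.4),z)[:2]
L,Rr,J=f(273,311,321),f(92,280,321),f(202,213,345)
print(L.round(1),Rr.round(1),J.round(1),np.linalg.norm(J-L),np.linalg.norm(J-Rr),np.linalg.norm(L-Rr))
```

```text
[421.4  40.6] [487.   29.9] [449.6  20.1] 34.839732896094816 38.69072989918158 66.44752932942299
```

Both posts bear: the steady 6.4 N push has almost no lateral part, and the jar stands square between the posts. I back off, rise and untilt.

```bash
python3 -m pendant '[[0,-0.001,-0.0001,0,0,0,0],[0,-0.002,-0.0003,0,0,0,0],[0,-0.006,-0.001,0,0,0,0],[0,-0.007,-0.001,0,0,0,0],[0,0.002,-0.012,0,0,0,0],[0,0.003,-0.024,0,0,0,0],[0,0.003,-0.025,0,0,0,0],[0,0.003,-0.025,4,0,0,0],[0,0,-0.015,4,0,0,0],[0,0,0,0,0,0,0]]'; python3 go.py 480.3 -113.6 430 81.5
```

```text
clock: 17.55
position: [442.4, -39.4, 439.0]
ee_rot: [0.073, 0.997, 0.0, 0.003]
contact_force: [-1.3, 0.0, -0.2]
gripper_width: 0.2
grasp_force: 0.0
clock 17.6 pos [442.4 -39.4 439. ] w 0.2 F [-1.27  0.03 -0.24]
tool shift mm [-48.2 -67.9   9.2] yaw now 81.7 tool z [ 0.005  0.    -1.   ] J [ 0.28 -0.02 -0.05  0.   -1.53 -2.  ]
```

```bash
python3 -m pendant '[[-0.008,-0.010,0.001,0,0,0,0],[-0.016,-0.022,0.002,0,0,0,0],[-0.016,-0.022,0.003,0,0,0,0],[-0.008,-0.014,0.003,0,0,0,0],[0,0,0.015,0,0,0,0],[0,0,0.02,0,0,0,0],[0,0,0.02,0,0,0,0],[0,0,0.015,0,0,0,0],[0,0,0.008,0,0,0,0],[0,0,0.003,0,0,0,0],[0,0,0,0,0,0,0]]'; python3 go.py 480.3 -113.6 348 81.5
python3 - <<'E'
from h import *
s=arm.get_image("side")
a=cv2.resize(s["image"][160:280,170:290,::-1],None,fx=4.5,fy=4.5,interpolation=cv2.INTER_CUBIC)
cv2.imwrite("pics/g6.png",a)
E
```

```text
clock: 18.65
position: [479.1, -114.8, 346.1]
ee_rot: [0.074, 0.997, 0.0, -0.0]
contact_force: [-0.1, -0.1, -0.1]
gripper_width: -0.3
grasp_force: 0.0
clock 18.6 pos [ 479.1 -114.8  346.1] w -0.3 F [-0.1  -0.06 -0.08]
tool shift mm [-1.   1.4 -1.9] yaw now 81.5 tool z [-0.  0. -1.] J [ 0.09  0.1  -0.15 -0.   -1.32 -1.81]
```

View pics/g6.png

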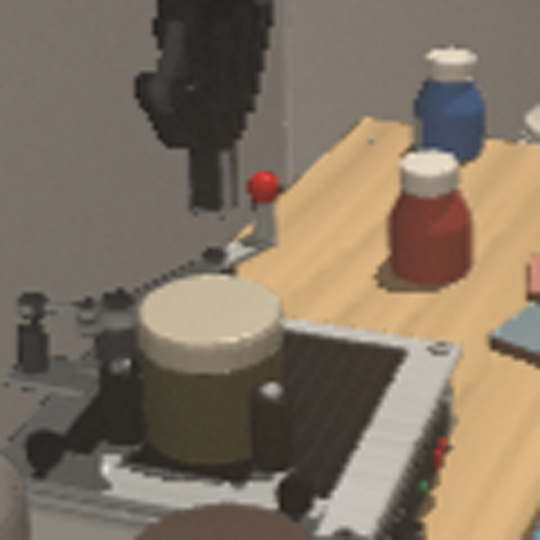

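The fingers (tips at 208,208) stand behind the knob (263,187), and the jar is seated between the posts. I turn the tool 24° so its side faces along the knob's path, approach, then sweep round the hinge.

```bash
python3 -m pendant '[[0,-0.003,0,0,0,8,0],[0.001,-0.003,0,0,0,8,0],[0.001,-0.003,0,0,0,8,0],[0,0,0,0,0,0,0],[0.003,0,0,0,0,0,0],[0.002,0,0,0,0,0,0],[0.002,0,0,0,0,0,0],[0,0,0,0,0,0,0]]' | grep -E "clock|pos|cont"; python3 go.py 480 -114 348 57.5;  python3 -m pendant '[[0.0033,-0.0006,0,0,0,2,0],[0.0033,-0.0006,0,0,0,2,0],[0.0033,-0.0006,0,0,0,2,0],[0,0,0,0,0,0,0]]' | grep -E "clock|pos|cont"; python3 -m pendant '[[0.0033,-0.0006,0,0,0,2,0],[0.0033,-0.0006,0,0,0,2,0],[0.0033,-0.0006,0,0,0,2,0],[0,0,0,0,0,0,0]]' | grep -E "clock|pos|cont"
python3 - <<'E'
from h import *
s=arm.get_image("side")
print(blobs(s,lambda h,S,V:((h<8)|(h>172))&(S>150)&(V>80),(160,160,330,310)))
E
```

```text
clock: 19.5
position: [469.1, -118.5, 346.6]
contact_force: [1.7, -1.5, 0.1]
clock 19.5 pos [ 469.1 -118.5  346.6] w 0.3 F [ 1.73 -1.5   0.13]
tool shift mm [-6.8  9.7 -1.4] yaw now 57.6 tool z [ 0.002 -0.001 -1.   ] J [ 0.09  0.08 -0.17  0.   -1.32 -2.23]
clock: 19.9
position: [460.0, -114.4, 346.6]
contact_force: [1.7, -0.8, -0.3]
clock: 20.3
position: [451.2, -109.2, 346.5]
contact_force: [3.2, -0.6, -0.6]
[([234.1, 204.0], [231, 201, 7, 7, 39]), ([270.47, 207.84], [268, 205, 6, 6, 19]), ([267.2, 259.7], [266, 257, 3, 7, 10])]
```

```bash
python3 -m pendant '[[0.0033,-0.0006,0,0,0,2,0],[0.0033,-0.0006,0,0,0,2,0],[0.0033,-0.0006,0,0,0,2,0],[0.0033,-0.0006,0,0,0,2,0],[0.0033,-0.0006,0,0,0,2,0],[0.0033,-0.0006,0,0,0,2,0],[0.0033,-0.0006,0,0,0,2,0],[0.0033,-0.0006,0,0,0,2,0],[0.0033,-0.0006,0,0,0,2,0],[0.0033,-0.0006,0,0,0,2,0]]' | grep -E "clock|pos|cont"
python3 - <<'E'
from h import *
s=arm.get_image("side")
print(blobs(s,lambda h,S,V:((h<8)|(h>172))&(S>150)&(V>80),(160,160,330,310)))
ex=np.array([.148,.989]);ey=np.array([-.989,.148]);c=np.array([452.5,22])
for th in(.2,.4,.5,.6,.7,.9,1.15):
    f=1.15-th;a,b=-42-96*np.sin(f),-62+96*np.cos(f)
    print(th,proj(s,[*(c+a*ex+b*ey),339]).round(1))
E
```

```text
clock: 21.35
position: [426.7, -86.5, 346.4]
contact_force: [1.7, -1.3, -0.1]
[([240.72, 210.05], [238, 207, 7, 7, 39]), ([269.91, 208.03], [265, 204, 9, 8, 34]), ([267.27, 259.73], [266, 257, 3, 7, 11])]
0.2 [232.3 204.4]
0.4 [236.8 207.7]
0.5 [238.4 209.6]
0.6 [239.7 211.5]
0.7 [240.6 213.6]
0.9 [241. 218.]
1.15 [238.7 223.6]
```

```bash
python3 -m pendant '[[0.0033,-0.0006,0,0,0,2,0],[0.0033,-0.0006,0,0,0,2,0],[0.0033,-0.0006,0,0,0,2,0],[0,0,0,0,0,0,0]]' | grep -E "clock|pos|cont";python3 -m pendant '[[0.0033,-0.0006,0,0,0,2,0],[0.002,-0.0004,0,0,0,1,0],[0,0,0,0,0,0,0],[0,0,0,0,0,0,0],[0,0,0,0,0,0,0],[0,0,0,0,0,0,0]]' | grep -E "clock|pos|cont"
python3 - <<'E'
from h import *
s=arm.get_image("side")
print(blobs(s,lambda h,S,V:((h<8)|(h>172))&(S>150)&(V>80),(160,160,330,310)))
E
```

```text
clock: 21.8
position: [420.3, -78.0, 346.1]
contact_force: [-0.8, -0.5, 0.3]
clock: 22.4
position: [418.3, -73.5, 346.2]
contact_force: [0.0, 0.1, 0.4]
[([242.22, 216.18], [239, 213, 7, 7, 40]), ([270.03, 207.91], [266, 204, 8, 8, 32]), ([267.27, 259.73], [266, 257, 3, 7, 11])]
```

The arm has snapped over and left the fingers. I back away and look.

```bash
python3 -m pendant '[[-0.008,0,0,0,0,0,0],[-0.012,0,-0.005,0,0,0,0],[-0.01,0,-0.02,0,0,0,0],[-0.01,0,-0.025,0,0,0,0],[-0.01,0,-0.025,0,0,0,0],[0,0,-0.02,0,0,0,0],[0,0,0,0,0,0,0],[0,0,0,0,0,0,0],[0,0,0,0,0,0,0],[0,0,0,0,0,0,0],[0,0,0,0,0,0,0],[0,0,0,0,0,0,0]]' | grep -E "clock|pos|cont"
python3 - <<'E'
from h import *
s=arm.get_image("side");t=arm.get_image("top")
print(blobs(s,lambda h,S,V:((h<8)|(h>172))&(S>150)&(V>80),(160,160,330,310)))
a=cv2.resize(s["image"][190:290,170:290,::-1],None,fx=4,fy=4,interpolation=cv2.INTER_CUBIC)
b=cv2.resize(t["image"][130:230,130:210,::-1],None,fx=4,fy=4,interpolation=cv2.INTER_CUBIC)
cv2.imwrite("pics/g7.png",np.hstack([a,b]))
E
```

```text
clock: 23.65
position: [432.4, -121.3, 440.9]
contact_force: [0.9, -0.8, -0.1]
[([239.5, 223.29], [236, 220, 8, 8, 48]), ([270.05, 207.6], [266, 205, 8, 6, 20]), ([267.44, 259.89], [267, 257, 2, 7, 9])]
```

View pics/g7.png

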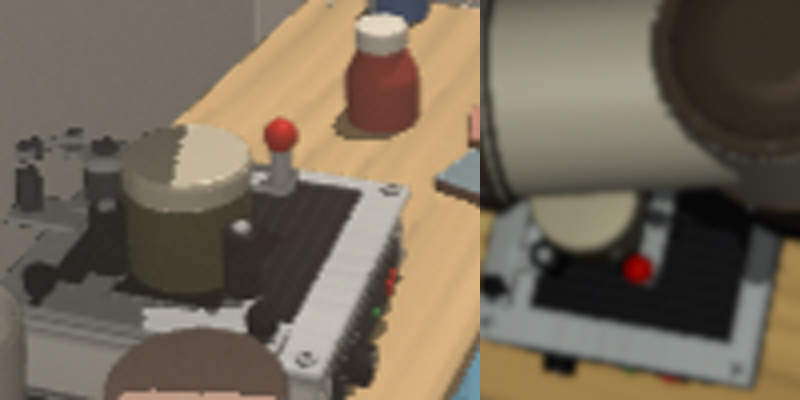

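The clamp arm now lies across, knob at (239.5, 223.3), about 1.13 rad. It bears on the jar, which stands upright between the posts, and the robot is clear. A short wait to settle, then hand in.

```bash
python3 -m pendant '[[0,0,0,0,0,0,0],[0,0,0,0,0,0,0],[0,0,0,0,0,0,0],[0,0,0,0,0,0,0],[0,0,0,0,0,0,0]]' | grep clock
python3 - <<'E'
from h import *
print(blobs(arm.get_image("side"),lambda h,S,V:((h<8)|(h>172))&(S>150)&(V>80),(160,160,330,310),2)[0])
print(arm.job_done())
E
```

```text
clock: 24.25
([239.57, 223.33], [236, 220, 8, 8, 49])
the job is handed in; nothing more can be done
None
```

I seated the jar on both posts, snapped the clamp arm over it (about 1.13 rad by the camera), moved the robot clear and handed the job in at about 24 s; no verdict came back.

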